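# Rack the last agar tube and snap the slant rack over

### The arm

A 6-joint arm with a two-finger parallel gripper is mounted at the origin on a cart in front of the work surface, level with it; the furniture and walls round the work are solid. World frame = base frame: x ahead of the robot, y to its left, z up, the work surface at z = 0. Lengths are in m, angles in rad, forces in N, time in s.
With the tool pointing down it reaches from about 0.225 to 0.725 m from the base axis. Payload 3.1 kg.
Tool frame: the origin (TCP) lies at the very end of the fingers, on their centre line; the grasp point (between the pads) lies behind it (tcp_to_grasp is the z of the grasp point in the tool frame, in m); z points along the fingers, y is the line along which they close (so a half turn about z gives the same grasp; the last joint's range is limited). The gripper opens to 85 mm and grips with 20 to 120 N. Pads are 22 mm wide; open, the fingers measure 114 mm over their backs; the gripper's body (76 mm by 85 mm) begins 54 mm behind the grasp point. The pads swing forward as they close: fully open they stand 13 mm farther back than shut.
Start: joints at [1.092, 0.048, 0.099, 1.622, 0, 1.443], TCP at [0.18, 0.493, 0.194] pointing down, gripper open.
Joint ranges: [-2.91, 2.91], [-0.99, 1.94], [-1.21, 1.42], [-2.12, 2.29], [-1.49, 1.47], [-3.14, 3.14]. Speed limits (rad/s): [2.79, 2.79, 3.14, 3.14, 3.14, 3.14].

### API

Orientations are given as a rotation vector (axis times angle).
In Python, from cell import * gives the robot as it stands.
- The arm moves only by the tool drive_tool, never from a script. Its arguments are lists of equal length, an entry for each row: "delta_pos": the shift along the tool's x, y, z in cm, a list of three; "spin": the turn about the tool's z in rad. A call has 1 to 5 rows; each row is the pose to reach, as a shift and turn from the pose commanded when the call began, along the tool's axes at that moment; what a row does not reach only later rows make up. A row lasts 1/8 s, in which the tool goes at most 62.5 mm and 10.7 degrees, less where a joint would pass 70% of its speed; a pose out of reach is approached as far as the arm can. A call with a gripper value outside its range is refused whole. "jaw" is the gripper's target within -1 to 1 (shut at 1, half-way at 0, fully open at -1), set as the call begins (left out, the last holds). The fingers move at their own pace and stop on an object; "newtons" is the grip in N (left out, the last holds). Time passes only in rows, so rows that repeat a pose let the fingers close. It gives the time, the measured TCP pose, the force, the opening and the grip force at its end, in the units of the state.
- read_state(): the state, without advancing time (a new reading comes with each control period).
- snapshot(name): name is "scene" or "top" or "wrist"; returns a dict with "frame" (384x512x3 uint8, red, green, blue), "fx", "fy", "cx", "cy" (pixels), "extrinsics" (4x4, takes a point from world to camera coordinates). Camera axes: x right, y up, looking along -z (the intrinsics and any distortion apply to the point x, -y, -z); pixel columns grow to the right and rows downward; lengths in m; the calibration is good to about 2 mm. A picture is of the moment at which its call begins. There is no depth.
- hand_in(): hands the job in; it is judged then, once.
The state is a dict: "t": time; "joint_pos": joint angles; "qd": joint speeds; "joint_efforts": joint torques, N m; "tcp_pos": TCP position; "eef_rot": TCP orientation; "ft_force": force on the tool from outside, world axes, zero at the start; "wrist_torque": the same for the moment, N m; "width": finger opening in m; "finger_force": force on a finger pad.
Only numpy, scipy, OpenCV 4.12 (cv2) and the standard library are available. Lean on these libraries where they do the work, as an engineer would, in place of code of your own. Each camera call takes 0.05 s, during which the arm holds its last target. There are 200 camera calls.

### The job

Agar slants are being made. Lift the capped tube out of the heating block and lower it fully home into the empty hole of the upright slant rack, then push the rack's black bar gently away from the robot until the sprung rack goes over its dead centre and snaps by itself onto its slanted stop; feel for it letting go and never force it on against the stop. All four tubes stay in the rack and the bottle, timer and dropper stay where they are.

Things in the scene. Friction and masses are not known exactly. Their poses are not given: they have to be found in the camera images.
- tube_mid (a point): Capped culture tube standing upright in the heating block: 140 mm tall, 26 g, glass 16 mm, black cap looks 20 mm but the whole tube is to the touch a flat-bottomed 16 mm round, 132 mm tall. Bottom 29 mm above the bench, upper 95 mm free. Site on its axis, 70 mm above its bottom; z along the tube.
- heater: Heating block: white case 128 x 136 mm holding an aluminium block, top 74 mm above the bench, with 2 x 3 holes (19 mm wide, 45 mm deep), only one with a tube. Fixed. Origin on the bench near its middle, z up. Behind, between it and the rack, a microscope's eyepieces stand out 0.32 to 0.39 m above the bench, 0.59 m ahead of the base: keep the wrist clear.
- stand: Fixed stand of the slant rack: grey base plate 124 x 236 mm, two end cheeks 107 mm tall. Origin on the bench midway between the cheeks. y runs along the row of four holes, away from the lever end; x points away from the robot, the way the rack slants. The pivot runs along y, 85 mm above the bench. Robot forces on stand or rack should stay under 20 N.
- rack (a joint): Tilt of the rack, rad: 0 = upright (start, held there by a tension spring), growing as its top leans along the stand's +x. Past the dead centre the spring throws it over onto the slanted stop; short of it, it springs back. A clamped quadrant sets both, differently each time and not measured: stop anywhere from 0.39 to 0.80, dead centre about 0.14 before it.
- empty_hole (a point): Mouth of the empty hole, at the row's end farthest from the lever: centre of a 19 mm hole in the top face of the rack's 6 mm upper plate, 102 mm above the bench when upright; z out along the hole; turns with the rack. The lower plate (top 65 mm below) has a matching hole, floor 73 mm below the mouth: a tube fully home has its half-way point 3 mm below this point. Next tube 36 mm along -y.
- push_bar (a point): Middle of the black push bar on the lever: level round bar, 14 mm thick, 54 mm long along the stand's y, 110 mm above the pivot (195 mm above the bench when upright), free below. To push it along +x takes 3 to 9 N at first, fading by 0.14 N per mm to nothing at the dead centre; from there only 12 to 15 mm remain to the hard stop, where force rises steeply.
- racked_1_mid (a point): A tube that already stands in the rack (36 mm from the empty hole); 16 mm, 140 mm tall, top 169 mm above the bench while the rack is upright. Site half-way up the tube (70 mm above its bottom). Stays in its hole; it slants with the rack.
- racked_2_mid (a point): A tube that already stands in the rack (72 mm from the empty hole); 16 mm, 140 mm tall, top 169 mm above the bench while the rack is upright. Site half-way up the tube (70 mm above its bottom). Stays in its hole; it slants with the rack.
- racked_3_mid (a point): A tube that already stands in the rack (108 mm from the empty hole); 16 mm, 140 mm tall, top 169 mm above the bench while the rack is upright. Site half-way up the tube (70 mm above its bottom). Stays in its hole; it slants with the rack.
- bottle: Large screw-cap bottle, 70 mm across, 138 mm tall; bystander, stays. Origin under its middle.
- timer: Bench timer, 64 x 64 x 18 mm, lying flat; bystander, stays. Origin under its middle.
- dropper: Dropper bottle, 31 mm across, 94 mm tall; bystander, stays. Origin under its middle.

How it is judged:
By the outcome, as a careful person would: the job done as asked, in the order asked, and still so for the second after the job is handed in, with the robot touching nothing.
It also fails if it takes over 66 s, if anything falls off the work surface, if the arm or the gripper's body presses on something with over 40 N, if the wrist force passes 120 N, or if a joint passes its speed limit or range.

## Working session

There is one attempt and no reset: what is moved stays moved. The work goes in short steps, Python scripts to look and compute and a tool call to move; the robot and the scene stay as the last step left them, time stands still between calls to the robot, and variables do not carry over. Pictures are saved under pics/ and viewed, at most 12 in all, crops included, and the job is handed in when it is done.

Besides the shell and the picture viewer there is one more tool, called after ">>>" by a JSON object that holds its "op" and its "data", one argument or row to a line. drive_tool: Moves the arm, as the interface text tells. Its arguments: {"type":"object","properties":{"delta_pos":{"type":"array","items":{"type":"array","items":{"type":"number"}}},"spin":{"type":"array","items":{"type":"number"}},"jaw":{"type":"number"},"newtons":{"type":"number"}},"required":["delta_pos","spin"]}

```bash
mkdir -p pics; python3 - <<'E'
from cell import *
import cv2,numpy as np,json
np.set_printoptions(precision=4,suppress=True)
s=read_state()
for k,v in s.items(): print(k,v)
for n in ["scene","top"]:
    d=snapshot(n); cv2.imwrite(f"pics/{n}0.png",cv2.resize(d["frame"][:,:,::-1],(800,600),interpolation=cv2.INTER_CUBIC))
    print(n,d["fx"],d["fy"],d["cx"],d["cy"],[k for k in d]); print(np.array(d["extrinsics"]))
    np.savez(f"{n}0.npz",**{k:v for k,v in d.items()})
import cell; print([x for x in dir(cell) if x[0]!='_'])
E
```

```text
t 0.0
joint_pos [1.0922 0.0487 0.0976 1.622  0.     1.443 ]
qd [-0.0008 -0.0007 -0.0019  0.0006 -0.0002  0.0012]
joint_efforts [  0.0019 -33.878   32.0016   0.0203  -0.       0.    ]
tcp_pos [0.1801 0.4924 0.1928]
eef_rot [-0.5481 -3.0927  0.0036]
ft_force [ 0.1301 -0.2969  0.3508]
wrist_torque [-0.0191 -0.0112 -0.0259]
finger_force 0.0
width 0.08533036528100871
scene 445.13307484174163 445.13307484174163 256.4949734273836 198.02994058644566 ['frame', 'fx', 'fy', 'cx', 'cy', 'extrinsics']
[[ 0.5719 -0.8202 -0.01   -0.3174]
 [ 0.4656  0.3146  0.8272 -0.373 ]
 [-0.6754 -0.4778  0.5618 -0.8765]
 [ 0.      0.      0.      1.    ]]
top 417.921478448186 417.921478448186 253.68379624959823 190.59718396124524 ['frame', 'fx', 'fy', 'cx', 'cy', 'extrinsics']
[[-0.0059 -1.     -0.0032 -0.0269]
 [ 0.9947 -0.0062  0.1027 -0.5454]
 [-0.1027 -0.0026  0.9947 -1.2438]
 [ 0.      0.      0.      1.    ]]
['PlanningError', 'hand_in', 'read_state', 'snapshot', 'tcp_to_grasp']
```

View pics/scene0.png

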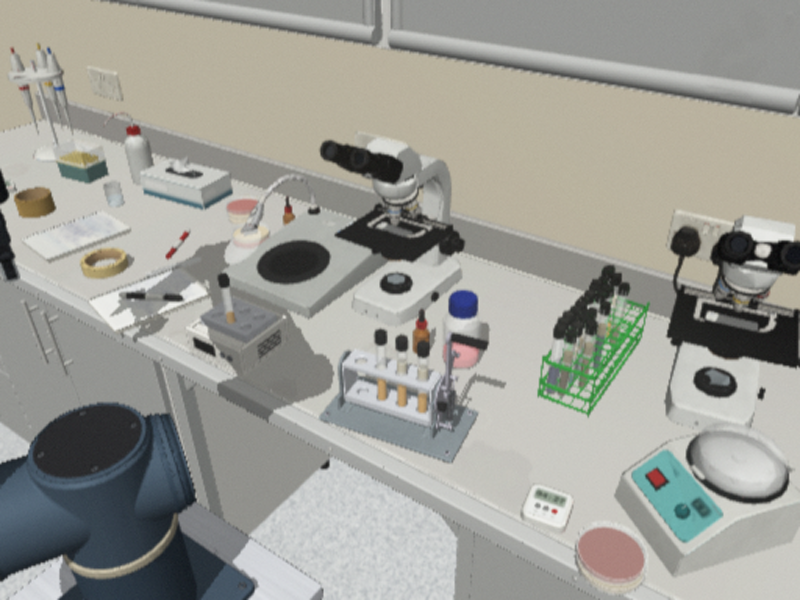

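View pics/top0.png

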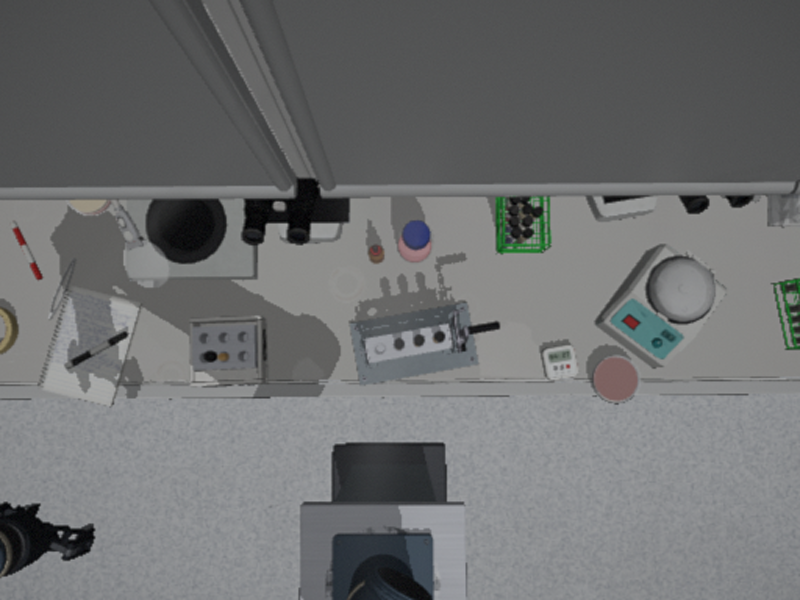

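```bash
cat > h.py <<'E'
import numpy as np,cv2
np.set_printoptions(precision=4,suppress=True)
def proj(d,p):
    c=np.array(d["extrinsics"])@np.append(p,1); return np.array([d["cx"]+d["fx"]*c[0]/-c[2], d["cy"]-d["fy"]*c[1]/-c[2]])
def ray(d,u,v):
    E=np.array(d["extrinsics"]);R=E[:3,:3]; o=-R.T@E[:3,3]
    return o,R.T@np.array([(u-d["cx"])/d["fx"],-(v-d["cy"])/d["fy"],-1])
def atz(d,u,v,z):
    o,r=ray(d,u,v); return o+r*(z-o[2])/r[2]
E
python3 - <<'E'
from h import *
t=np.load("top0.npz");s=np.load("scene0.npz")
def crop(d,x,y,w,h,k): return cv2.resize(d["frame"][y:y+h,x:x+w,::-1],None,fx=k,fy=k,interpolation=cv2.INTER_CUBIC)
im=np.zeros((600,800,3),np.uint8)
a=crop(t,220,190,100,50,7);im[:350,:700]=a   # rack top
b=crop(t,118,200,56,40,6);im[352:592,:336]=b
c=crop(s,200,200,110,60,4);im[352:592,340:780]=c
cv2.imwrite("pics/m1.png",im)
# first guesses
k=1.5625
print("cap",atz(t,208/k,356/k,.169)); 
for u,v,z in[(380,348,.102),(399,344,.169),(419,340,.169),(439,337,.169),(467,329,.195),(499,325,.195)]: print(u,atz(t,u/k,v/k,z))
E
```

```text
cap [0.4323 0.2934 0.169 ]
380 [ 0.446 -0.     0.102]
399 [ 0.4509 -0.0346  0.169 ]
419 [ 0.4575 -0.069   0.169 ]
439 [ 0.4625 -0.1034  0.169 ]
467 [ 0.4745 -0.1491  0.195 ]
499 [ 0.4809 -0.203   0.195 ]
```

View pics/m1.png

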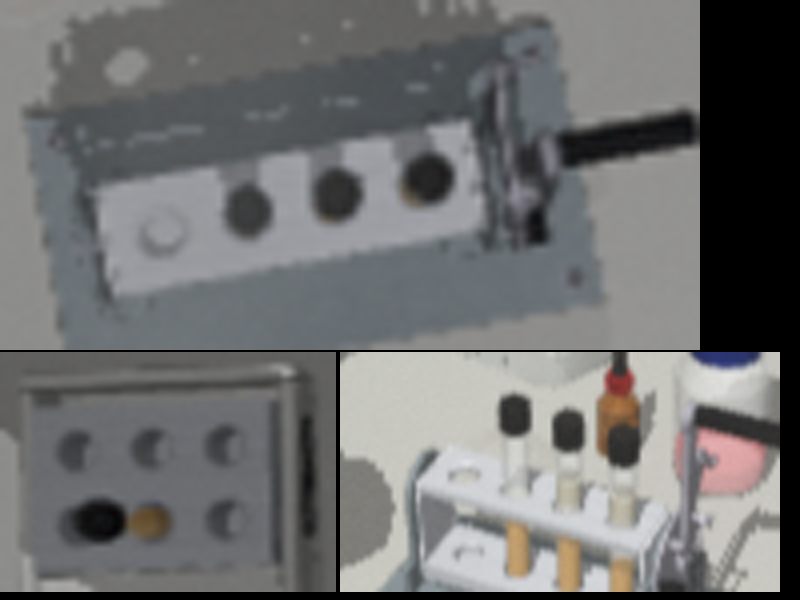

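```bash
python3 - <<'E'
from h import *
t=np.load("top0.npz");s=np.load("scene0.npz")
def P(x,y,k,x0,y0,z,n): print(n,atz(t,(x+.5)/k-.5+x0,(y+.5)/k-.5+y0,z))
P(163,231,7,220,190,.102,"hole")
for x,y in[(248,211),(337,195),(429,178)]:P(x,y,7,220,190,.168,"cap")
P(560,148,7,220,190,.195,"bar");P(693,127,7,220,190,.195,"bar end")
P(100,521-352,6,118,200,.169,"tube cap");P(150,521-352,6,118,200,.074,"tube base")
for x,y in [(225,97),(78,97),(153,97),(225,169)]:P(x,y,6,118,200,.074,"heater holes")
# scene view checks: cap of heater tube, racked caps, hole
k=1.5625
for u,v,z in[(223.5,281,.165)]:print("scene cap",atz(s,u/k,v/k,z))
for x,y,z in[(464,477,.102),(515,401,.168),(569,417,.168),(624,432,.168)]:print("scene rack",atz(s,(x-340+.5)/4-.5+200,(y-352+.5)/4-.5+200,z))
import cell; print(cell.tcp_to_grasp, cell.read_state()["eef_rot"])
from scipy.spatial.transform import Rotation as R
print(R.from_rotvec(cell.read_state()["eef_rot"]).as_matrix())
E
```

```text
hole [0.4464 0.001  0.102 ]
cap [ 0.4521 -0.0336  0.168 ]
cap [ 0.458  -0.0678  0.168 ]
cap [ 0.4644 -0.1032  0.168 ]
bar [ 0.4741 -0.1509  0.195 ]
bar end [ 0.4817 -0.2009  0.195 ]
tube cap [0.4325 0.2904 0.169 ]
tube base [0.4339 0.2935 0.074 ]
heater holes [0.4685 0.2577 0.074 ]
heater holes [0.469  0.3293 0.074 ]
heater holes [0.4687 0.2928 0.074 ]
heater holes [0.4337 0.2571 0.074 ]
scene cap [0.424  0.2809 0.165 ]
scene rack [ 0.4429 -0.0002  0.102 ]
scene rack [ 0.454  -0.0339  0.168 ]
scene rack [ 0.459  -0.0701  0.168 ]
scene rack [ 0.4649 -0.1053  0.168 ]
-0.0187 [-0.5481 -3.0927  0.0032]
[[-0.9391  0.3436 -0.001 ]
 [ 0.3436  0.9391 -0.0019]
 [ 0.0003 -0.0021 -1.    ]]
```

```bash
cat >> h.py <<'E'
from scipy.spatial.transform import Rotation as Ro
def go(p,yaw=0.176):
    from cell import read_state
    s=read_state(); M=Ro.from_rotvec(s["eef_rot"]).as_matrix()
    d=M.T@(np.array(p)-s["tcp_pos"])*100
    y=np.arctan2(M[1,1],M[0,1]); print("t",s["t"],"tcp",s["tcp_pos"],"yaw",y,"tilt z",M[:,2],"delta_cm",d,"spin",y-yaw,"F",s["ft_force"],"w",s["width"],s["finger_force"])
E
python3 - <<'E'
from h import *
go([.433,.292,.2])
s=np.load("scene0.npz")
for z in (.169,.145,.074): print(proj(s,[.433,.292,z])*1.5625)
E
```

```text
t 0.1 tcp [0.1801 0.4925 0.1929] yaw 1.220015706902851 tilt z [-0.001  -0.0019 -1.    ] delta_cm [-30.6366 -10.1373  -0.6965] spin 1.044015706902851 F [ 1.3755 -0.3297  0.0507] w 0.08505312859216665 0.0
[222.5541 274.9165]
[224.6486 286.5493]
[230.5836 319.5135]
```

>>> {"op": "drive_tool", "data": {
  "delta_pos": [
    [-30.6, -10.1, -1],
    [-30.6, -10.1, -1],
    [-30.6, -10.1, -1],
    [-30.6, -10.1, -1],
    [-30.6, -10.1, -1]
  ],
  "spin": [1.044, 1.044, 1.044, 1.044, 1.044],
  "jaw": -1
}}

```text
t: 0.72
tcp_pos: [0.4264, 0.2977, 0.2033]
eef_rot: [-1.894, -2.506, 0.0]
ft_force: [0.2, 1.7, 0.1]
width: 0.0854
finger_force: 0.0
```

```bash
python3 -c "
from h import *
go([.433,.292,.2])"
```

```text
t 0.725 tcp [0.4264 0.2977 0.2033] yaw 0.27642788729363177 tilt z [-0.0005  0.     -1.    ] delta_cm [-0.7242  0.4786  0.3275] spin 0.10042788729363178 F [0.2124 1.6543 0.0603] w 0.08543585161664605 0.0
```

>>> {"op": "drive_tool", "data": {
  "delta_pos": [
    [0, 0, 0],
    [0, 0, 0],
    [0, 0, 0]
  ],
  "spin": [0.11, 0.11, 0.11]
}}

```text
t: 1.1
tcp_pos: [0.4247, 0.2995, 0.2034]
eef_rot: [-2.019, -2.407, 0.001]
ft_force: [0.0, -0.2, -0.5]
width: 0.0853
finger_force: 0.0
```

```bash
python3 - <<'E'
from h import *
import cell
go([.433,.292,.2])
d=cell.snapshot("wrist"); np.savez("w1.npz",**d)
cv2.imwrite("pics/w1.png",cv2.resize(d["frame"][:,:,::-1],(768,576)))
print(np.array(d["extrinsics"]))
for z in(.169,.074): print(proj(d,[.433,.292,z])*1.5)
E
```

```text
t 1.1 tcp [0.4247 0.2995 0.2034] yaw 0.1750512149897305 tilt z [-0.0006 -0.0002 -1.    ] delta_cm [-0.8804  0.6838  0.3408] spin -0.0009487850102694873 F [ 0.0119 -0.1536 -0.4941] w 0.08528307197082248 0.0
[[ 0.9847  0.1742 -0.0022 -0.4691]
 [-0.1652  0.9295 -0.3298 -0.1624]
 [-0.0554  0.3251  0.944  -0.4631]
 [ 0.      0.      0.      1.    ]]
[400.6671 327.561 ]
[396.8919 275.8303]
```

View pics/w1.png

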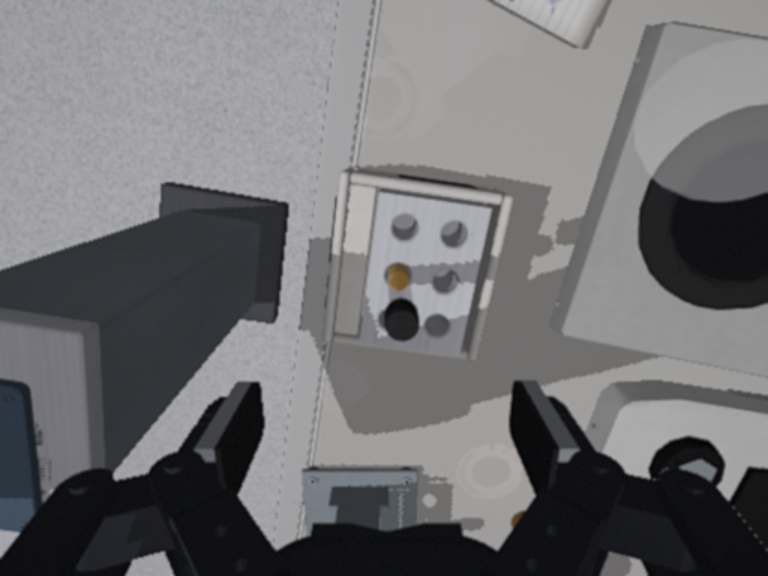

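>>> {"op": "drive_tool", "data": {
  "delta_pos": [
    [-0.82, 0.75, 0],
    [-0.82, 0.75, 2],
    [-0.82, 0.75, 5],
    [-0.82, 0.75, 8.5],
    [-0.82, 0.75, 8.5]
  ],
  "spin": [0, 0, 0, 0, 0]
}}

```text
t: 1.78
tcp_pos: [0.4316, 0.2911, 0.1153]
eef_rot: [-2.019, -2.403, 0.011]
ft_force: [-0.8, -0.3, 0.7]
width: 0.0854
finger_force: 0.0
```

>>> {"op": "drive_tool", "data": {
  "delta_pos": [
    [0, 0, 0],
    [0, 0, 0]
  ],
  "spin": [0, 0]
}}

```text
t: 2.02
tcp_pos: [0.4355, 0.2931, 0.1211]
eef_rot: [2.02, 2.404, 0.006]
ft_force: [0.1, -0.4, -0.2]
width: 0.0853
finger_force: 0.0
```

>>> {"op": "drive_tool", "data": {
  "delta_pos": [
    [0, 0, 0],
    [0, 0, 0],
    [0, 0, 0],
    [0, 0, 0],
    [0, 0, 0]
  ],
  "spin": [0, 0, 0, 0, 0],
  "jaw": 1,
  "newtons": 25
}}

```text
t: 2.65
tcp_pos: [0.4342, 0.2924, 0.1188]
eef_rot: [2.022, 2.404, 0.0]
ft_force: [0.1, 0.1, 1.7]
width: 0.0138
finger_force: 24.3
```

>>> {"op": "drive_tool", "data": {
  "delta_pos": [
    [0, 0, 0],
    [0, 0, 0],
    [0, 0, 0],
    [0, 0, 0],
    [0, 0, 0]
  ],
  "spin": [0, 0, 0, 0, 0]
}}

```text
t: 3.28
tcp_pos: [0.4342, 0.2924, 0.1188]
eef_rot: [2.022, 2.405, 0.0]
ft_force: [0.1, 0.2, 1.7]
width: 0.0135
finger_force: 24.4
```

>>> {"op": "drive_tool", "data": {
  "delta_pos": [
    [0, 0, -1],
    [0, 0, -2.5],
    [0, 0, -4.5],
    [0, 0, -7],
    [0, 0, -9]
  ],
  "spin": [0, 0, 0, 0, 0]
}}

```text
t: 3.9
tcp_pos: [0.4346, 0.2926, 0.2111]
eef_rot: [2.021, 2.404, 0.003]
ft_force: [-0.0, -0.4, 0.8]
width: 0.0137
finger_force: 24.4
```

>>> {"op": "drive_tool", "data": {
  "delta_pos": [
    [0, 0, -0.5],
    [0, 0, -0.5],
    [0, 0, -0.5]
  ],
  "spin": [0, 0, 0]
}}

```text
t: 4.28
tcp_pos: [0.4336, 0.2921, 0.2127]
eef_rot: [-2.021, -2.404, 0.003]
ft_force: [0.1, 0.0, -0.5]
width: 0.0142
finger_force: 24.4
```

```bash
python3 - <<'E'
from h import *
import cell
go([.4462,.0018,.214])
s=cell.snapshot("scene");w=cell.snapshot("wrist");np.savez("s2.npz",**s);np.savez("w2.npz",**w)
p=np.array(cell.read_state()["tcp_pos"]); im=np.zeros((600,800,3),np.uint8)
u=proj(s,p); x,y=int(u[0])-40,int(u[1])-40
a=cv2.resize(s["frame"][y:y+100,x:x+80,::-1],None,fx=5,fy=5); im[:500,:400]=a
u=proj(w,p); print(x,y,u); X,Y=int(u[0])-50,int(u[1])-60; Y=max(0,min(Y,384-125))
b=cv2.resize(w["frame"][Y:Y+125,X:X+100,::-1],None,fx=4,fy=4); im[:500,400:]=b; print(X,Y)
# expected axis at bottom(z-.089) mid, in each crop
for dz in(.05,.0187,0,-.03,-.0898):
  q=p+[0,0,dz]; print(dz,(proj(s,q)-[x,y])*5,(proj(w,q)-[X,Y])*4+[400,0])
cv2.imwrite("pics/m2.png",im)
E
```

```text
t 4.275 tcp [0.4336 0.2921 0.2127] yaw 0.17250450857682822 tilt z [-0.0016 -0.0008 -1.    ] delta_cm [-28.8178  -3.7469  -0.1098] spin -0.003495491423171765 F [ 0.0659  0.0295 -0.4923] w 0.014164430655823866 24.38120037317276
100 121 [258.6929 226.966 ]
208 166
0.05 [185.312  120.8701] [603.0667 410.782 ]
0.0187 [194.8096 173.6912] [602.8639 296.0241]
0 [200.35   204.5036] [602.7717 243.8639]
-0.03 [209.0366 252.8141] [602.654  177.2345]
-0.0898 [225.6475 345.1951] [602.4898  84.3337]
```

View pics/m2.png

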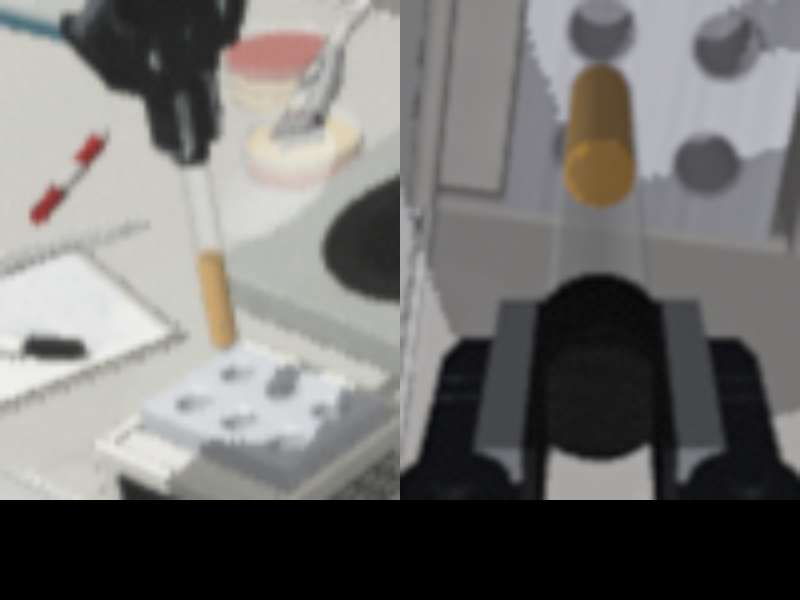

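>>> {"op": "drive_tool", "data": {
  "delta_pos": [
    [-4, -0.5, -0.3],
    [-10, -1.3, -0.3],
    [-16, -2, -0.3],
    [-22, -2.9, -0.3],
    [-27, -3.6, -0.3]
  ],
  "spin": [0, 0, 0, 0, 0]
}}

```text
t: 5.0
tcp_pos: [0.4444, 0.0182, 0.2161]
eef_rot: [-2.022, -2.404, 0.001]
ft_force: [0.8, -0.1, -0.0]
width: 0.0134
finger_force: 24.4
```

>>> {"op": "drive_tool", "data": {
  "delta_pos": [
    [-1.8, -0.15, 0],
    [-1.8, -0.15, 0],
    [-1.8, -0.15, 0],
    [-1.8, -0.15, 0]
  ],
  "spin": [0, 0, 0, 0]
}}

```text
t: 5.5
tcp_pos: [0.4465, 0.0033, 0.2166]
eef_rot: [-2.019, -2.406, -0.0]
ft_force: [-0.2, 0.3, -0.4]
width: 0.0137
finger_force: 24.4
```

```bash
python3 - <<'E'
from h import *
import cell
go([.4462,.0016,.214])
s=cell.snapshot("scene");w=cell.snapshot("wrist");np.savez("s3.npz",**s);np.savez("w3.npz",**w)
p=np.array(cell.read_state()["tcp_pos"]); im=np.zeros((600,800,3),np.uint8)
u=proj(s,p); x,y=int(u[0])-40,int(u[1])-20
a=cv2.resize(s["frame"][y:y+120,x:x+80,::-1],None,fx=5,fy=5); im[:600,:400]=a
u=proj(w,p); X,Y=int(u[0])-50,int(u[1])-60; Y=max(0,min(Y-40,384-150))
b=cv2.resize(w["frame"][Y:Y+150,X:X+100,::-1],None,fx=4,fy=4); im[:600,400:]=b; print(x,y,X,Y)
for q in(p+[0,0,-.0898],[.4462,.0016,.102],[.4462,.0016,.037]):
  print((proj(s,q)-[x,y])*5,(proj(w,q)-[X,Y])*4+[400,0])
cv2.imwrite("pics/m3.png",im)
E
```

```text
t 5.5 tcp [0.4465 0.0033 0.2166] yaw 0.17426928103964176 tilt z [-0.0003  0.0003 -1.    ] delta_cm [-0.1577 -0.0584  0.2597] spin -0.0017307189603582296 F [-0.1684  0.316  -0.4147] w 0.013686863954787847 24.427446126937866
188 171 208 127
[210.2878 253.9636] [601.859  240.9614]
[214.3784 294.771 ] [599.211  217.7223]
[219.6684 393.0947] [599.2565 159.6681]
```

View pics/m3.png

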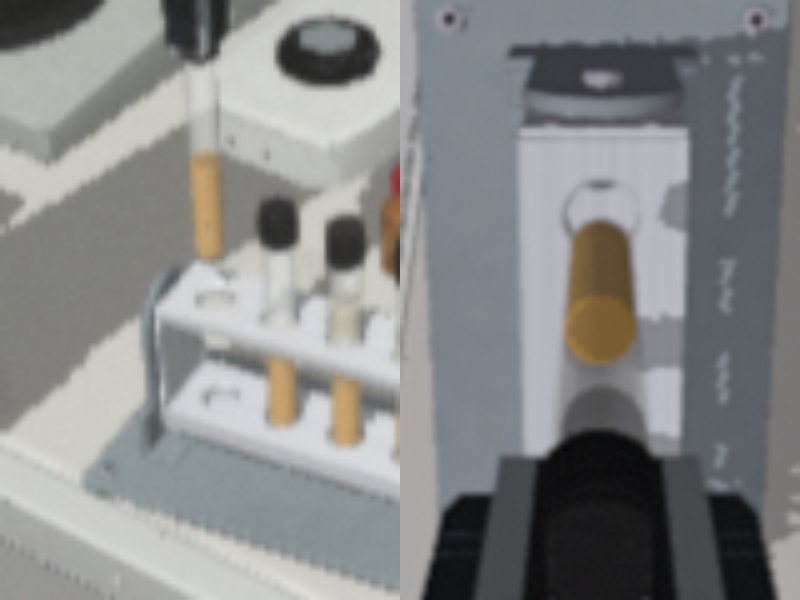

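>>> {"op": "drive_tool", "data": {
  "delta_pos": [
    [-0.15, -0.03, 0],
    [-0.15, -0.03, 1],
    [-0.15, -0.03, 2],
    [-0.15, -0.03, 2.5],
    [-0.15, -0.03, 3]
  ],
  "spin": [0, 0, 0, 0, 0]
}}

```text
t: 6.22
tcp_pos: [0.4464, 0.0007, 0.1861]
eef_rot: [-2.022, -2.404, 0.0]
ft_force: [0.0, -0.1, 0.5]
width: 0.0137
finger_force: 24.4
```

>>> {"op": "drive_tool", "data": {
  "delta_pos": [
    [0, 0, 0.2],
    [0, 0, 0.5],
    [0, 0, 0.8],
    [0, 0, 1],
    [0, 0, 1]
  ],
  "spin": [0, 0, 0, 0, 0]
}}

```text
t: 6.85
tcp_pos: [0.4465, 0.0007, 0.1765]
eef_rot: [-2.022, -2.404, 0.0]
ft_force: [0.3, -0.3, -0.3]
width: 0.0139
finger_force: 24.4
```

>>> {"op": "drive_tool", "data": {
  "delta_pos": [
    [0.07, 0, 0.5],
    [0.07, 0, 1.5],
    [0.07, 0, 2.8],
    [0.07, 0, 4],
    [0.07, 0, 4.4]
  ],
  "spin": [0, 0, 0, 0, 0]
}}

```text
t: 7.48
tcp_pos: [0.4457, 0.0015, 0.1311]
eef_rot: [-2.021, -2.403, 0.002]
ft_force: [0.6, -0.0, 0.0]
width: 0.0139
finger_force: 24.4
```

>>> {"op": "drive_tool", "data": {
  "delta_pos": [
    [0, 0, 0.2],
    [0, 0, 0.4],
    [0, 0, 0.6],
    [0, 0, 0.8],
    [0, 0, 0.8]
  ],
  "spin": [0, 0, 0, 0, 0]
}}

```text
t: 8.1
tcp_pos: [0.4464, 0.0014, 0.1246]
eef_rot: [-2.022, -2.404, 0.0]
ft_force: [-0.8, -0.2, 1.0]
width: 0.0136
finger_force: 24.4
```

>>> {"op": "drive_tool", "data": {
  "delta_pos": [
    [0, 0, 0.2],
    [0, 0, 0.4],
    [0, 0, 0.4]
  ],
  "spin": [0, 0, 0]
}}

```text
t: 8.48
tcp_pos: [0.4463, 0.0014, 0.1204]
eef_rot: [-2.022, -2.404, 0.0]
ft_force: [1.1, 0.4, -0.4]
width: 0.0136
finger_force: 24.4
```

>>> {"op": "drive_tool", "data": {
  "delta_pos": [
    [0, 0, 0.1],
    [0, 0, 0.2],
    [0, 0, 0.2]
  ],
  "spin": [0, 0, 0]
}}

```text
t: 8.85
tcp_pos: [0.4466, 0.0013, 0.1188]
eef_rot: [2.022, 2.404, 0.0]
ft_force: [-0.2, 0.1, 0.7]
width: 0.0139
finger_force: 24.4
```

>>> {"op": "drive_tool", "data": {
  "delta_pos": [
    [0, 0, 0.05],
    [0, 0, 0.05],
    [0, 0, 0.05],
    [0, 0, 0.05],
    [0, 0, 0.05]
  ],
  "spin": [0, 0, 0, 0, 0],
  "jaw": -0.3
}}

```text
t: 9.48
tcp_pos: [0.4465, 0.0014, 0.1182]
eef_rot: [2.022, 2.405, 0.0]
ft_force: [0.1, -0.1, -0.9]
width: 0.0553
finger_force: 0.0
```

>>> {"op": "drive_tool", "data": {
  "delta_pos": [
    [0, 0, -2],
    [0, 0, -5],
    [0, 0, -9],
    [0, 0, -13],
    [0, 0, -14]
  ],
  "spin": [0, 0, 0, 0, 0]
}}

```text
t: 10.1
tcp_pos: [0.4479, 0.0012, 0.2613]
eef_rot: [2.019, 2.401, 0.004]
ft_force: [1.4, 0.2, -0.6]
width: 0.0553
finger_force: 0.0
```

```bash
python3 - <<'E'
from h import *
import cell
go([.4462,.0016,.214])
s=cell.snapshot("scene");w=cell.snapshot("wrist");np.savez("s4.npz",**s);np.savez("w4.npz",**w)
im=np.zeros((600,800,3),np.uint8)
im[:480,:480]=cv2.resize(s["frame"][190:310,200:320,::-1],None,fx=4,fy=4)
im[:240,480:]=cv2.resize(w["frame"][:,:,::-1],(320,240))
cv2.imwrite("pics/m4.png",im)
E
```

```text
t 10.1 tcp [0.4479 0.0012 0.2613] yaw 0.17257071526033393 tilt z [ 0.0054 -0.0008 -1.    ] delta_cm [ 0.0798 -0.1815  4.7327] spin -0.0034292847396660553 F [ 1.3603  0.2369 -0.6499] w 0.05530346169881442 0.0
```

View pics/m4.png

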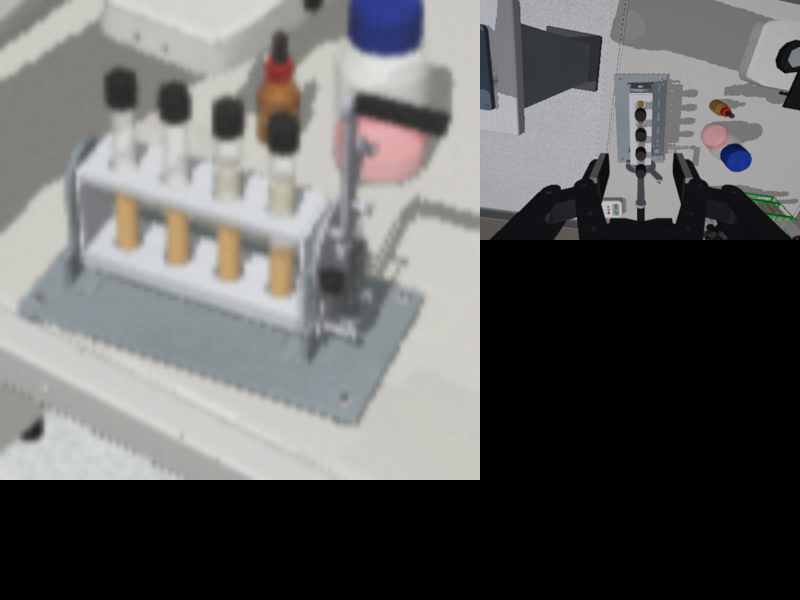

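>>> {"op": "drive_tool", "data": {
  "delta_pos": [
    [-2, -5, 0],
    [-7, -7, 0],
    [-13, -7, 0],
    [-18.2, -7, 0],
    [-18.2, -7, 0]
  ],
  "spin": [0, 0, 0, 0, 0],
  "jaw": 1
}}

```text
t: 10.82
tcp_pos: [0.4077, -0.1923, 0.2548]
eef_rot: [-2.025, -2.395, 0.002]
ft_force: [-0.6, -0.0, -0.1]
width: 0.0001
finger_force: 0.0
```

>>> {"op": "drive_tool", "data": {
  "delta_pos": [
    [0, 0, 0],
    [0, 0, 3],
    [0, 0, 6],
    [0, 0, 9],
    [0, 0, 10.5]
  ],
  "spin": [0, 0, 0, 0, 0]
}}

```text
t: 11.45
tcp_pos: [0.4077, -0.1878, 0.1511]
eef_rot: [-2.017, -2.404, 0.0]
ft_force: [-0.5, 0.4, -0.0]
width: -0.0
finger_force: 0.0
```

>>> {"op": "drive_tool", "data": {
  "delta_pos": [
    [0, 0, 0],
    [0, 0, 0],
    [0, 0, 0]
  ],
  "spin": [0, 0, 0]
}}

```text
t: 11.82
tcp_pos: [0.4096, -0.1904, 0.1547]
eef_rot: [2.02, 2.403, 0.001]
ft_force: [-0.2, -1.1, 0.0]
width: 0.0001
finger_force: 0.0
```

```bash
cat > th.py <<'E'
from h import *
import cell
go([.4093,-.190,.155])
d=cell.snapshot("top"); f=d["frame"].astype(float).mean(2)
ey=np.array([-.174,.985]);ex=np.array([.985,.174]); h0=np.array([.4465,.0014])
# tilt from dark caps: model point 84 mm above pivot, best tilt by darkness
g=cv2.GaussianBlur(f.astype(np.float32),(0,0),1.0)
ths=np.linspace(-.1,.9,101); c=[]
for th in ths:
    v=0
    for k in range(3):
        xy=h0-ey*.036*k+ex*.083*np.sin(th); u=proj(d,[*xy,.085+.083*np.cos(th)])
        v+=cv2.getRectSubPix(g,(3,3),(float(u[0]),float(u[1]))).mean()
    c.append(v/3)
c=np.array(c); i=c.argmin(); print("theta",ths[i],"dark",c[i],"at0",c[10])
E
python3 th.py; python3 - <<'E'
from h import *
import cell
t=cell.snapshot("top");s=cell.snapshot("scene")
im=np.zeros((600,800,3),np.uint8)
im[:300,:600]=cv2.resize(t["frame"][180:255,200:350,::-1],None,fx=4,fy=4)
im[300:,:600]=cv2.resize(s["frame"][180:280,200:400,::-1],None,fx=3,fy=3)
cv2.imwrite("pics/m5.png",im)
E
```

```text
t 11.825 tcp [ 0.4096 -0.1904  0.1547] yaw 0.17268057964385397 tilt z [ 0.0023 -0.0014 -1.    ] delta_cm [ 0.0434 -0.0219 -0.0284] spin -0.003319420356146019 F [-0.17   -1.1431  0.0052] w 0.0001225517986075938 0.0
theta 0.0 dark 65.42559 at0 65.42559
```

View pics/m5.png

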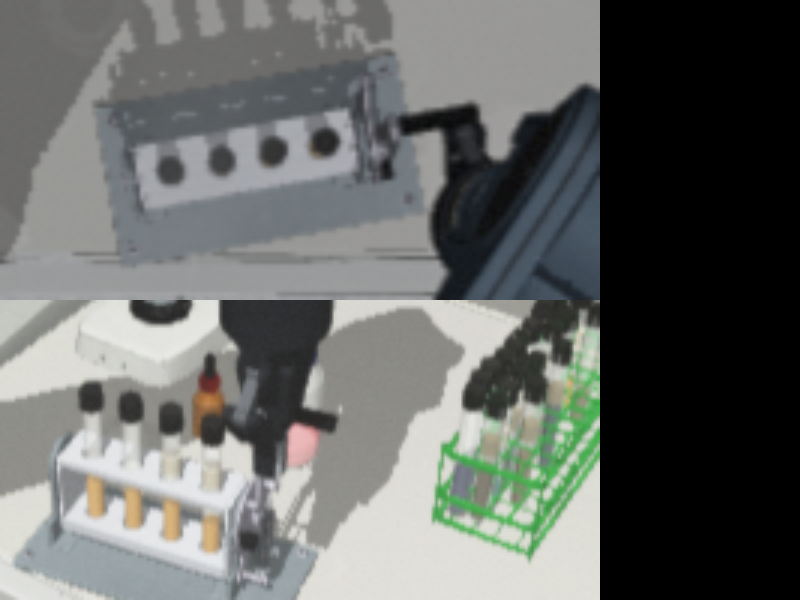

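>>> {"op": "drive_tool", "data": {
  "delta_pos": [
    [0, 0.3, -1],
    [0, 0.8, -1],
    [0, 1.3, -1],
    [0, 1.8, -1],
    [0, 2, -1]
  ],
  "spin": [0, 0, 0, 0, 0]
}}

```text
t: 12.6
tcp_pos: [0.4287, -0.1863, 0.1629]
eef_rot: [-2.021, -2.404, 0.0]
ft_force: [0.1, 0.5, -0.0]
width: 0.0001
finger_force: 0.0
```

>>> {"op": "drive_tool", "data": {
  "delta_pos": [
    [0, 0.2, 0],
    [0, 0.5, 0],
    [0, 0.8, 0],
    [0, 1, 0],
    [0, 1, 0]
  ],
  "spin": [0, 0, 0, 0, 0]
}}

```text
t: 13.22
tcp_pos: [0.4384, -0.1848, 0.1632]
eef_rot: [-2.022, -2.405, 0.0]
ft_force: [-1.0, 0.3, -0.6]
width: -0.0001
finger_force: 0.0
```

>>> {"op": "drive_tool", "data": {
  "delta_pos": [
    [0, 0.2, 0],
    [0, 0.4, 0],
    [0, 0.6, 0],
    [0, 0.8, 0],
    [0, 0.8, 0]
  ],
  "spin": [0, 0, 0, 0, 0]
}}

```text
t: 13.85
tcp_pos: [0.4463, -0.1834, 0.1632]
eef_rot: [-2.022, -2.405, 0.0]
ft_force: [0.3, 0.5, -0.6]
width: 0.0001
finger_force: 0.0
```

```bash
python3 th.py
```

```text
t 13.85 tcp [ 0.4463 -0.1834  0.1632] yaw 0.17269321505982121 tilt z [-0. -0. -1.] delta_cm [-0.013  -3.7587  0.8174] spin -0.0033067849401787752 F [ 0.3245  0.4975 -0.6225] w 0.00014239580110809736 0.0
theta 0.0 dark 65.452896 at0 65.452896
```

>>> {"op": "drive_tool", "data": {
  "delta_pos": [
    [0, 0.2, 0],
    [0, 0.4, 0],
    [0, 0.5, 0],
    [0, 0.5, 0]
  ],
  "spin": [0, 0, 0, 0]
}}

```text
t: 14.4
tcp_pos: [0.4511, -0.1826, 0.1632]
eef_rot: [-2.022, -2.405, 0.0]
ft_force: [0.3, -0.5, -0.3]
width: 0.0005
finger_force: 0.0
```

>>> {"op": "drive_tool", "data": {
  "delta_pos": [
    [0, 0.2, 0],
    [0, 0.4, 0],
    [0, 0.5, 0],
    [0, 0.5, 0]
  ],
  "spin": [0, 0, 0, 0]
}}

```text
t: 14.9
tcp_pos: [0.4561, -0.1817, 0.1632]
eef_rot: [-2.022, -2.405, 0.0]
ft_force: [0.1, -0.7, -0.4]
width: -0.0001
finger_force: 0.0
```

>>> {"op": "drive_tool", "data": {
  "delta_pos": [
    [0, 0.2, 0],
    [0, 0.4, 0],
    [0, 0.5, 0],
    [0, 0.5, 0]
  ],
  "spin": [0, 0, 0, 0]
}}

```text
t: 15.4
tcp_pos: [0.461, -0.1808, 0.1632]
eef_rot: [-2.022, -2.405, 0.0]
ft_force: [0.0, 0.1, 0.1]
width: -0.0002
finger_force: 0.0
```

>>> {"op": "drive_tool", "data": {
  "delta_pos": [
    [0, 0.2, 0],
    [0, 0.4, 0],
    [0, 0.4, 0]
  ],
  "spin": [0, 0, 0]
}}

```text
t: 15.78
tcp_pos: [0.465, -0.1801, 0.1632]
eef_rot: [-2.022, -2.405, -0.0]
ft_force: [-0.0, 0.1, 0.4]
width: 0.0001
finger_force: 0.0
```

>>> {"op": "drive_tool", "data": {
  "delta_pos": [
    [0, 0.2, 0],
    [0, 0.4, 0],
    [0, 0.4, 0]
  ],
  "spin": [0, 0, 0]
}}

```text
t: 16.15
tcp_pos: [0.4689, -0.1795, 0.1632]
eef_rot: [-2.022, -2.405, 0.0]
ft_force: [0.1, -0.4, 0.4]
width: -0.0001
finger_force: 0.0
```

```bash
python3 th.py
```

```text
t 16.15 tcp [ 0.4689 -0.1795  0.1632] yaw 0.1725801625711079 tilt z [-0.  0. -1.] delta_cm [-0.014  -6.0567  0.8216] spin -0.0034198374288920974 F [ 0.1075 -0.4137  0.4488] w -0.00010602991231975285 0.026637325063347816
theta 0.0 dark 65.34465 at0 65.34465
```

```bash
python3 - <<'E'
from h import *
import cell
t=cell.snapshot("top");s=cell.snapshot("scene");w=cell.snapshot("wrist")
im=np.zeros((600,800,3),np.uint8)
im[:350,:490]=cv2.resize(t["frame"][190:240,270:340,::-1],None,fx=7,fy=7)
im[350:600,:400]=cv2.resize(s["frame"][190:240,260:340,::-1],None,fx=5,fy=5)
im[350:590,480:]=cv2.resize(w["frame"][:,:,::-1],(320,240))
cv2.imwrite("pics/m6.png",im)
p=np.array(cell.read_state()["tcp_pos"])
for q in(p,p+[0,0,.032],[.4782,-.178,.195],[.4735,-.151,.195],[.483,-.204,.195]): print((proj(t,q)-[270,190])*7,(proj(s,q)-[260,190])*5+[0,350],proj(w,q)*.625+[480,350])
E
```

```text
[272.7039 162.78  ] [193.5494 557.1639] [641.6644 491.8403]
[283.6551 158.6224] [196.6384 501.1229] [641.7569 506.8111]
[279.1084 133.6918] [204.2859 490.003 ] [652.0333 506.8373]
[207.4    146.6413] [147.6828 475.2158] [652.6795 479.2116]
[348.0938 120.5025] [260.1366 504.2092] [651.7506 530.8001]
```

View pics/m6.png

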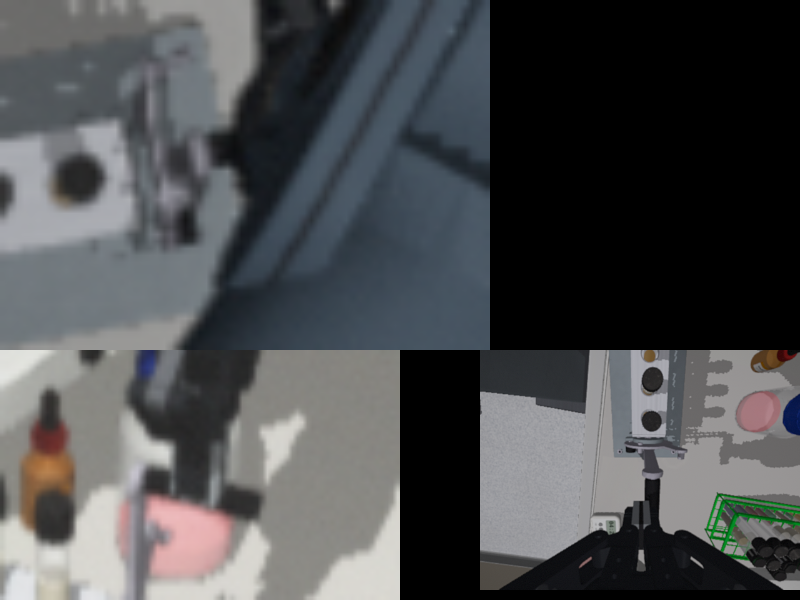

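>>> {"op": "drive_tool", "data": {
  "delta_pos": [
    [0, -1, 0],
    [0, -2.5, 0],
    [0, -4, 0],
    [0, -4, 2],
    [0, -4, 4]
  ],
  "spin": [0, 0, 0, 0, 0]
}}

```text
t: 16.98
tcp_pos: [0.4287, -0.1868, 0.1233]
eef_rot: [2.022, 2.402, 0.0]
ft_force: [0.8, 0.3, -0.9]
width: -0.0
finger_force: 0.0
```

>>> {"op": "drive_tool", "data": {
  "delta_pos": [
    [0, 0, 0],
    [0, 0, 0],
    [0, 0.4, 0],
    [0, 0.8, 0],
    [0, 0.8, 0]
  ],
  "spin": [0, 0, 0, 0, 0]
}}

```text
t: 17.6
tcp_pos: [0.4379, -0.185, 0.1236]
eef_rot: [2.021, 2.405, 0.0]
ft_force: [-0.4, -0.7, -0.0]
width: 0.0003
finger_force: 0.0
```

>>> {"op": "drive_tool", "data": {
  "delta_pos": [
    [0, 0.2, 0],
    [0, 0.4, 0],
    [0, 0.6, 0],
    [0, 0.6, 0]
  ],
  "spin": [0, 0, 0, 0]
}}

```text
t: 18.1
tcp_pos: [0.4433, -0.1839, 0.1231]
eef_rot: [-2.022, -2.405, 0.0]
ft_force: [-0.2, 0.4, 0.5]
width: -0.0002
finger_force: 0.0
```

```bash
python3 th.py;  python3 - <<'E'
from h import *
import cell
s=cell.snapshot("scene");w=cell.snapshot("wrist")
im=np.zeros((600,800,3),np.uint8)
im[:480,:480]=cv2.resize(s["frame"][180:240,260:320,::-1],None,fx=8,fy=8)
im[:240,480:]=cv2.resize(w["frame"][:,:,::-1],(320,240))
cv2.imwrite("pics/m7.png",im)
p=np.array(cell.read_state()["tcp_pos"])
for q in(p,p+[0,0,.04],[.4782,-.178,.195]): print((proj(s,q)-[260,180])*8,proj(w,q)*.625+[480,0])
E
```

```text
t 18.1 tcp [ 0.4433 -0.1839  0.1231] yaw 0.17261787478087698 tilt z [-0.0001  0.     -1.    ] delta_cm [-0.0143 -3.4546 -3.185 ] spin -0.003382125219123011 F [-0.246   0.3658  0.4596] w -0.00023348172173358778 0.0
theta 0.0 dark 64.63261 at0 64.63261
[271.5873 573.0407] [641.6579 141.8609]
[276.9153 464.4369] [641.7722 161.4648]
[326.8574 304.0049] [691.606  185.4339]
```

View pics/m7.png

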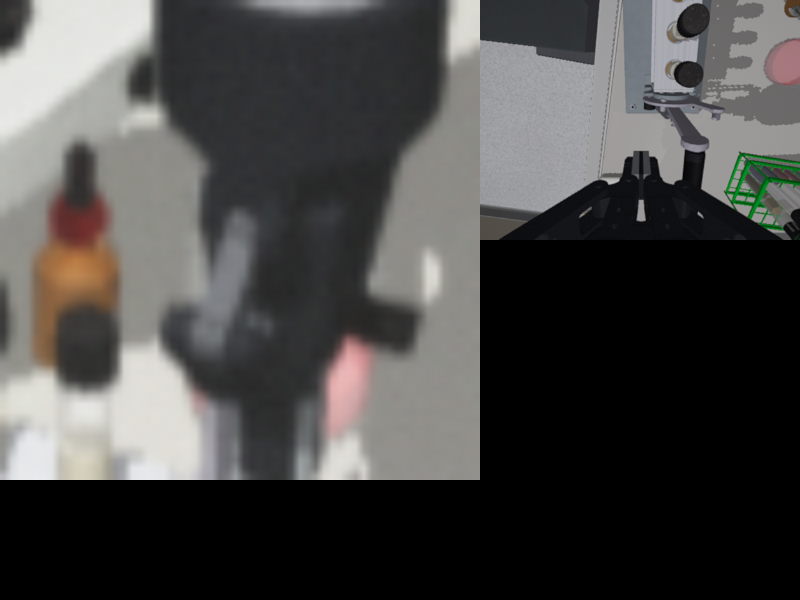

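>>> {"op": "drive_tool", "data": {
  "delta_pos": [
    [0, 0, -0.8],
    [0, 0, -1.7],
    [0, 0.3, -1.7],
    [0, 0.7, -1.7],
    [0, 0.7, -1.7]
  ],
  "spin": [0, 0, 0, 0, 0]
}}

```text
t: 18.88
tcp_pos: [0.4502, -0.1826, 0.1399]
eef_rot: [-2.021, -2.404, 0.0]
ft_force: [0.6, -0.6, -0.5]
width: -0.0001
finger_force: 0.0
```

>>> {"op": "drive_tool", "data": {
  "delta_pos": [
    [0, 0.2, 0],
    [0, 0.4, 0],
    [0, 0.6, 0],
    [0, 0.6, 0]
  ],
  "spin": [0, 0, 0, 0]
}}

```text
t: 19.38
tcp_pos: [0.4561, -0.1817, 0.1402]
eef_rot: [-2.022, -2.405, 0.0]
ft_force: [-0.3, -0.4, 0.1]
width: 0.0002
finger_force: 0.0
```

>>> {"op": "drive_tool", "data": {
  "delta_pos": [
    [0, 0.2, 0],
    [0, 0.4, 0],
    [0, 0.4, 0]
  ],
  "spin": [0, 0, 0]
}}

```text
t: 19.75
tcp_pos: [0.4586, -0.1813, 0.1402]
eef_rot: [-2.021, -2.403, 0.004]
ft_force: [-5.8, 0.2, 1.9]
width: -0.0004
finger_force: 2.6
```

>>> {"op": "drive_tool", "data": {
  "delta_pos": [
    [0, 0.2, 0],
    [0, 0.4, 0],
    [0, 0.4, 0]
  ],
  "spin": [0, 0, 0]
}}

```text
t: 20.12
tcp_pos: [0.4636, -0.1805, 0.1403]
eef_rot: [-2.022, -2.404, 0.001]
ft_force: [-4.5, -0.4, 2.7]
width: -0.0004
finger_force: 2.2
```

```bash
python3 th.py
```

```text
t 20.125 tcp [ 0.4636 -0.1805  0.1403] yaw 0.17237634499330107 tilt z [-0.0006 -0.0003 -1.    ] delta_cm [-0.0091 -5.5147 -1.4624] spin -0.0036236550066989226 F [-4.4619 -0.4482  2.7255] w -0.0003530986759202436 2.249709516763687
theta 0.03 dark 63.51766 at0 65.71693
```

>>> {"op": "drive_tool", "data": {
  "delta_pos": [
    [0, 0.2, 0],
    [0, 0.4, 0],
    [0, 0.5, 0],
    [0, 0.5, 0]
  ],
  "spin": [0, 0, 0, 0]
}}

```text
t: 20.68
tcp_pos: [0.4692, -0.1795, 0.1403]
eef_rot: [2.021, 2.404, 0.001]
ft_force: [-2.8, -0.3, 1.7]
width: 0.0
finger_force: 1.6
```

>>> {"op": "drive_tool", "data": {
  "delta_pos": [
    [0, 0.2, 0],
    [0, 0.4, 0.1],
    [0, 0.5, 0.1],
    [0, 0.5, 0.1]
  ],
  "spin": [0, 0, 0, 0]
}}

```text
t: 21.18
tcp_pos: [0.474, -0.1786, 0.1391]
eef_rot: [2.022, 2.404, 0.0]
ft_force: [-2.0, -0.8, 1.5]
width: -0.0
finger_force: 1.2
```

```bash
python3 th.py
```

```text
t 21.175 tcp [ 0.474  -0.1786  0.1391] yaw 0.17261069423517628 tilt z [ 0.0003  0.     -1.    ] delta_cm [-0.0089 -6.5703 -1.5906] spin -0.0033893057648237135 F [-1.993  -0.8194  1.4839] w -1.9495321539330777e-05 1.247292123734951
theta 0.16 dark 61.70027 at0 106.05966
```

>>> {"op": "drive_tool", "data": {
  "delta_pos": [
    [0, 0.2, 0],
    [0, 0.4, 0.1],
    [0, 0.5, 0.1],
    [0, 0.5, 0.1]
  ],
  "spin": [0, 0, 0, 0]
}}

```text
t: 21.72
tcp_pos: [0.4789, -0.1777, 0.1381]
eef_rot: [2.022, 2.405, 0.0]
ft_force: [-2.2, -0.6, 0.4]
width: -0.0002
finger_force: 0.9
```

>>> {"op": "drive_tool", "data": {
  "delta_pos": [
    [0, 0.2, 0],
    [0, 0.4, 0.1],
    [0, 0.4, 0.1]
  ],
  "spin": [0, 0, 0]
}}

```text
t: 22.1
tcp_pos: [0.483, -0.1769, 0.1372]
eef_rot: [2.021, 2.405, 0.001]
ft_force: [-1.5, -0.4, 0.1]
width: -0.0001
finger_force: 0.6
```

```bash
python3 th.py
```

```text
t 22.1 tcp [ 0.483  -0.1769  0.1372] yaw 0.17273744171571193 tilt z [ 0.0006  0.0002 -1.    ] delta_cm [-0.0189 -7.4859 -1.7885] spin -0.003262558284288064 F [-1.5431 -0.3922  0.1035] w -0.0001476541765834558 0.5611972510814667
theta 0.23 dark 60.008728 at0 120.819496
```

>>> {"op": "drive_tool", "data": {
  "delta_pos": [
    [0, 0.15, 0],
    [0, 0.3, 0.1],
    [0, 0.3, 0.1]
  ],
  "spin": [0, 0, 0]
}}

```text
t: 22.52
tcp_pos: [0.4859, -0.1765, 0.1362]
eef_rot: [2.021, 2.405, 0.001]
ft_force: [-0.8, -0.4, 0.6]
width: 0.0004
finger_force: 0.3
```

>>> {"op": "drive_tool", "data": {
  "delta_pos": [
    [0, 0.1, 0],
    [0, 0.2, 0],
    [0, 0.2, 0]
  ],
  "spin": [0, 0, 0]
}}

```text
t: 22.9
tcp_pos: [0.4876, -0.1761, 0.136]
eef_rot: [-2.022, -2.404, -0.0]
ft_force: [-0.1, 0.5, -0.2]
width: 0.0001
finger_force: 0.3
```

```bash
python3 th.py
```

```text
t 22.9 tcp [ 0.4876 -0.1761  0.136 ] yaw 0.1726054032345031 tilt z [-0.0001  0.0003 -1.    ] delta_cm [-0.0238 -7.9526 -1.8968] spin -0.003394596765496888 F [-0.1394  0.4629 -0.1825] w 9.005794909482612e-05 0.3082286473363638
theta 0.27 dark 59.595505 at0 121.418396
```

Nearly at dead centre; small steps.

>>> {"op": "drive_tool", "data": {
  "delta_pos": [
    [0, 0.1, 0],
    [0, 0.2, 0],
    [0, 0.2, 0]
  ],
  "spin": [0, 0, 0]
}}

```text
t: 23.32
tcp_pos: [0.4899, -0.1759, 0.1364]
eef_rot: [2.021, 2.404, 0.001]
ft_force: [0.5, -0.4, -0.3]
width: -0.0
finger_force: 0.0
```

>>> {"op": "drive_tool", "data": {
  "delta_pos": [
    [0, 0.1, 0],
    [0, 0.2, 0],
    [0, 0.2, 0]
  ],
  "spin": [0, 0, 0]
}}

```text
t: 23.7
tcp_pos: [0.4917, -0.1755, 0.1362]
eef_rot: [2.022, 2.404, 0.0]
ft_force: [-0.4, -0.3, -0.2]
width: 0.0001
finger_force: 0.0
```

```bash
python3 th.py
```

```text
t 23.7 tcp [ 0.4917 -0.1755  0.1362] yaw 0.1725911641175257 tilt z [ 0.0003  0.     -1.    ] delta_cm [-0.011  -8.364  -1.8774] spin -0.003408835882474287 F [-0.4258 -0.3311 -0.2442] w 5.9442514208504604e-05 0.0
theta 0.31999999999999995 dark 58.27951 at0 121.03884
```

>>> {"op": "drive_tool", "data": {
  "delta_pos": [
    [0, 0, 0],
    [0, 0, 0],
    [0, 0, 0],
    [0, 0, 0]
  ],
  "spin": [0, 0, 0, 0]
}}

```text
t: 24.25
tcp_pos: [0.4915, -0.1755, 0.1362]
eef_rot: [-2.022, -2.405, -0.0]
ft_force: [0.8, -0.6, -0.3]
width: 0.0
finger_force: 0.0
```

```bash
python3 th.py
```

```text
t 24.25 tcp [ 0.4915 -0.1755  0.1362] yaw 0.1724852441170654 tilt z [-0.  0. -1.] delta_cm [-0.0155 -8.3441 -1.8802] spin -0.003514755882934595 F [ 0.7555 -0.6306 -0.3476] w 1.8519982090984118e-05 0.0
theta 0.43000000000000005 dark 56.50066 at0 124.26394
```

It has let go by itself (0.32 → 0.43, no force on the finger). Retreat and look.

>>> {"op": "drive_tool", "data": {
  "delta_pos": [
    [0, -1, 0],
    [0, -3, 0],
    [0, -5.5, 0],
    [0, -8, 0],
    [0, -8, 0]
  ],
  "spin": [0, 0, 0, 0, 0]
}}

```text
t: 24.92
tcp_pos: [0.4113, -0.1894, 0.1364]
eef_rot: [2.024, 2.403, -0.0]
ft_force: [0.6, 0.4, 0.8]
width: -0.0
finger_force: 0.0
```

>>> {"op": "drive_tool", "data": {
  "delta_pos": [
    [0, 0, -3],
    [0, 0, -7],
    [0, 0, -11],
    [0, 0, -12],
    [0, 0, -12]
  ],
  "spin": [0, 0, 0, 0, 0]
}}

```text
t: 25.55
tcp_pos: [0.4134, -0.1895, 0.2564]
eef_rot: [2.021, 2.404, 0.0]
ft_force: [0.1, 0.8, -0.1]
width: 0.0002
finger_force: 0.0
```

```bash
python3 th.py;  python3 - <<'E'
from h import *
import cell
s=cell.snapshot("scene");t=cell.snapshot("top")
im=np.zeros((600,800,3),np.uint8)
im[:480,:480]=cv2.resize(s["frame"][180:300,200:320,::-1],None,fx=4,fy=4)
im[:240,480:]=cv2.resize(t["frame"][175:250,220:320,::-1],(320,240))
cv2.imwrite("pics/m8.png",im)
E
```

```text
t 25.55 tcp [ 0.4134 -0.1895  0.2564] yaw 0.1727840791226314 tilt z [ 0.0012 -0.0006 -1.    ] delta_cm [ 0.0242 -0.421  10.143 ] spin -0.0032159208773685777 F [ 0.0741  0.77   -0.0944] w 0.0001719855491159382 0.0
theta 0.43000000000000005 dark 60.245243 at0 127.84751
```

View pics/m8.png

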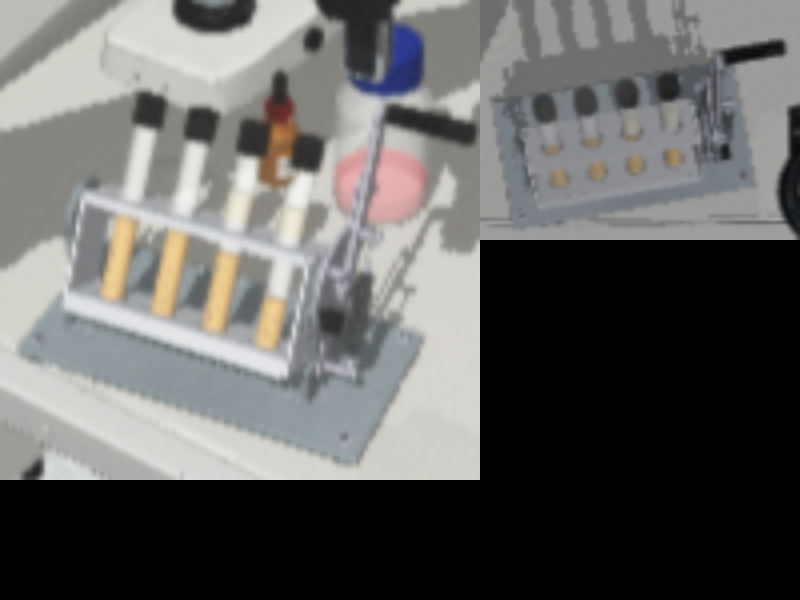

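The rack is slanted (about 0.43 rad and steady). All four tubes are seated in it, the bottle and dropper stand where they were, and the arm is clear.

```bash
python3 -c "
from cell import *
print(hand_in())"
```

```text
the job is handed in; nothing more can be done
None
```

The job is handed in: the tube is fully home in the rack's empty hole, and the rack snapped by itself onto its slanted stop (about 0.43 rad) with all four tubes in place. It took about 26 s, and the highest force I read while pushing was about 6 N.

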